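# Tip the candle carton down into its berth on the shelf

### The job

The tall candle carton gets knocked over when the door slams, so lay it flat in the dark outline inlaid in the shelf. Without gripping or lifting it, push it gently near its foot so that it slides, still standing, until its leading bottom edge is just over the near line; then push it near the top so that it tips forward onto its broad face and comes down wholly inside the outline, not shoved in afterwards. Leave everything else where it stands, and finish with the hand clear.

Things in the scene. Friction and masses are not known exactly. Their poses are not given: they have to be found in the camera images.
- carton: Brown card candle carton with a paper label on each broad face, standing: 46 mm thick (its x), 84 mm wide (its y), 104 mm tall (its z); 0.15 to 0.26 kg, evenly spread. Origin: centre of its underside. Its +x is the normal of the broad face that looks towards the outline, at first within 0.12 rad of the outline's +x. A push of 1 to 3 N slides it; over 18 N is too hard
- berth: The outline: a flat rectangle of dark wood strip 6 mm wide, inlaid in the shelf (nothing to catch on). Inside the strip 150 mm long (its x), 130 mm wide (its y). Origin: its centre, on the surface. Its +x runs away from the carton: the direction in which the carton slides and then tips. Near line: inner side at x = -75 mm
- toe (a point): Middle of the carton's leading bottom edge (carton frame +23, 0, 0 mm), about which it tips. It starts 45 to 75 mm short of the inner side of the near line, within about 15 mm of the outline's centre line. Pushed at 30 mm height the carton slides upright; pushed above 80 mm it tips, and falls by itself once it leans over 24 degrees
- toe_l (a point): Left end of the carton's leading bottom edge (carton frame +23, +42, 0 mm)
- toe_r (a point): Right end of the carton's leading bottom edge (carton frame +23, -42, 0 mm)
- head_l (a point): Left top corner of the carton's leading face (carton frame +23, +42, +104 mm)
- head_r (a point): Right top corner of the carton's leading face (carton frame +23, -42, +104 mm)
- short_box: Bystander: loose brown card box, 60 x 60 mm and 58 mm tall, beyond the far end of the outline. Origin: centre of its underside
- bell: Bystander: loose brass hand bell, 52 mm across and 63 mm tall, beside the outline on its far side from the robot. Origin: centre of its underside
- tealight: Bystander: loose white ceramic tea-light cup, 58 mm across and 40 mm tall, beside the outline on the robot's side. Origin: centre of its underside
- pot: Bystander: steel pot with clipped-on lid, 110 mm across, 150 mm over its side handles, 106 mm tall, loose on the revolving tray to the robot's right. Origin: centre of its underside
- bead_stand: Bystander: wooden T-shaped bead stand, 133 mm tall, foot 72 mm across, loose on the tray. Origin: centre of its underside
- bead_bangle: Bystander: rigid bangle of tiger-eye beads, 79 mm across, 13 mm high, loose on the tray. Origin: its centre, underside
- nazar: Bystander: blue glass eye drop, 48 mm across, 9 mm thick, lying on the tray. Origin: centre of its disc, underside
Mind the look-alikes: they are no part of the job. What is shaped like the carton but blue or yellow is not meant.

How it is judged:
By the outcome, as a careful person would: the job done as asked, in the order asked, and still so for the second after the job is handed in, with the robot touching nothing.
It also fails if it takes over 51 s, if anything falls off the work surface, if the arm or the gripper's body presses on something with over 40 N, if the wrist force passes 120 N, or if a joint passes its speed limit or range.

### The arm

A 7-joint arm with a two-finger parallel gripper is mounted at the origin on the work surface. World frame = base frame: x ahead of the robot, y to its left, z up, the work surface at z = 0. Lengths are in mm, angles in rad, forces in N, time in s.
With the tool pointing down it reaches from about 350 to 900 mm from the base axis. Payload 19.9 kg.
Tool frame: the origin (TCP) lies at the very end of the fingers, on their centre line; the grasp point (between the pads) lies behind it (ctrl.pinch_z is the z of the grasp point in the tool frame, in mm); z points along the fingers, y is the line along which they close (so a half turn about z gives the same grasp; the last joint's range is limited). The gripper opens to 94 mm and grips with 3 to 60 N. Pads are 16 mm wide; open, the fingers measure 119 mm over their backs; the gripper's body (75 mm by 177 mm) begins 78 mm behind the grasp point.
Start: joints at [-1.323, 0.417, -0.01, 1.614, 0.005, 1.111, -0.053], TCP at [177.991, 599.097, 205.425] pointing down, gripper open.
Joint ranges: [-2.81, 2.81], [-0.39, 2.02], [-1.27, 1.25], [0.06, 2.57], [-1.19, 4.33], [0.19, 2], [-2.82, 2.82]. Speed limits (rad/s): [1.89, 1.89, 2.39, 2.39, 3.01, 3.01, 3.01].

### API

Orientations are given as a rotation vector (axis times angle).
In Python, from plant import ctrl, viewer gives the robot as it stands.
- The arm moves only by the shell command python3 -m handwheel 'ROWS' [FORCE]. ROWS is JSON, a list of rows, each an object with "xyz": the shift along the tool's x, y, z normalised to -1 to 1, where 1 is 20 mm, a list of three; "spin": the turn about the tool's z normalised to -1 to 1, where 1 is 90 degrees; "hand": the finger opening in mm, from 0 to 94. In form: [{"xyz": [x, y, z], "spin": spin, "hand": hand}, ...]. A call has 1 to 12 rows; each row shifts and turns the commanded pose from where the row before left it, along the tool's axes as they then stand; what a row does not reach is not made up. A row lasts 1/8 s, in which the tool goes at most 62.5 mm and 10.7 degrees, less where a joint would pass 70% of its speed; a pose out of reach is approached as far as the arm can. A call with a number of a shift or a turn outside -1 to 1 is refused whole. A call with a gripper value outside its range is refused whole. The fingers move at their own pace and stop on an object; FORCE is the grip in N (left out, the last holds). Time passes only in rows, so rows that do not move let the fingers close. It gives the time, the measured TCP pose, the force, the opening and the grip force at its end, in the units of the state.
- ctrl.state(): the state, without advancing time (a new reading comes with each control period).
- viewer.snapshot(name): name is "scene" or "top" or "wrist"; returns the picture (400x640x3 uint8, red, green, blue); there is no depth.
- viewer.get_calibration(name): a dict with "K" (3x3 intrinsics, pixels), "distortion" ([k1, k2, p1, p2, k3] as OpenCV has them; the pictures are not rectified), "extrinsics" (4x4, takes a point from camera to world coordinates); the wrist camera has in their place "mount" (4x4, takes a point from camera to tool coordinates, whose origin is the TCP and whose axes are the flange's). Camera axes: x right, y up, looking along -z (the intrinsics and any distortion apply to the point x, -y, -z); pixel columns grow to the right and rows downward; lengths in mm; the calibration is good to about 2 mm. A picture is of the moment at which its call begins: read the wrist's pose just before it. get_calibration takes no time and is no camera call.
- ctrl.close_job(): hands the job in; it is judged then, once.
The state is a dict: "t": time; "joint_pos": joint angles; "joint_velocities": joint speeds; "effort": joint torques, N m; "eef_pos": TCP position; "eef_rot": TCP orientation; "ft_force": force on the tool from outside, world axes, zero at the start; "moment": the same for the moment, N m; "width": finger opening in mm; "grasp_force": force on a finger pad.
Only numpy, scipy, OpenCV 4.12 (cv2) and the standard library are available. Lean on these libraries where they do the work, as an engineer would, in place of code of your own. Each camera call takes 0.05 s, during which the arm holds its last target. There are 200 camera calls.

## Working session

There is one attempt and no reset: what is moved stays moved. The work goes in short steps, Python scripts to look and compute and a shell command to move; the robot and the scene stay as the last step left them, time stands still between calls to the robot, and variables do not carry over. Pictures are saved under pics/ and viewed, at most 10 in all, crops included, and the job is handed in when it is done.

```bash
ls; mkdir -p pics; python3 - <<'E'
from plant import ctrl, viewer
import cv2
s=ctrl.state(); print({k:s[k] for k in('t','eef_pos','eef_rot','ft_force','width')}, ctrl.pinch_z)
for n in('scene','top'):
    cv2.imwrite(f'pics/{n}0.png',cv2.cvtColor(viewer.snapshot(n),cv2.COLOR_RGB2BGR))
    c=viewer.get_calibration(n);print(n,c)
E
```

```text
pics
{'t': 0.0, 'eef_pos': array([177.8971672 , 598.74480756, 204.81104959]), 'eef_rot': array([-4.52103543e-01, -3.10879899e+00,  1.96965231e-03]), 'ft_force': array([ 0.28052198, -0.29965225,  0.43118123]), 'width': 94.06891195403561} -18.8
scene {'K': array([[512.7639993 ,   0.        , 321.86079852],
       [  0.        , 512.7639993 , 197.70279281],
       [  0.        ,   0.        ,   1.        ]]), 'distortion': array([0.03388868, 0.        , 0.        , 0.        , 0.        ]), 'extrinsics': array([[-7.42584573e-01, -4.96402522e-01,  4.49613932e-01,
         1.16820114e+03],
       [ 6.69738773e-01, -5.54640278e-01,  4.93785517e-01,
         6.33649726e+02],
       [ 4.25762006e-03,  6.67801391e-01,  7.44327331e-01,
         1.16228668e+03],
       [ 0.00000000e+00,  0.00000000e+00,  0.00000000e+00,
         1.00000000e+00]])}
top {'K': array([[509.10955592,   0.        , 314.75912296],
       [  0.        , 509.10955592, 204.5303365 ],
       [  0.        ,   0.        ,   1.        ]]), 'distortion': array([0.00400932, 0.        , 0.        , 0.        , 0.        ]), 'extrinsics': array([[ 2.73493794e-02,  9.93132618e-01, -1.13752426e-01,
         3.64858667e+02],
       [-9.99621766e-01,  2.75002946e-02, -2.42591558e-04,
        -6.98567782e+01],
       [ 2.88729963e-03,  1.13716036e-01,  9.93509097e-01,
         1.57039224e+03],
       [ 0.00000000e+00,  0.00000000e+00,  0.00000000e+00,
         1.00000000e+00]])}
```

View pics/scene0.png

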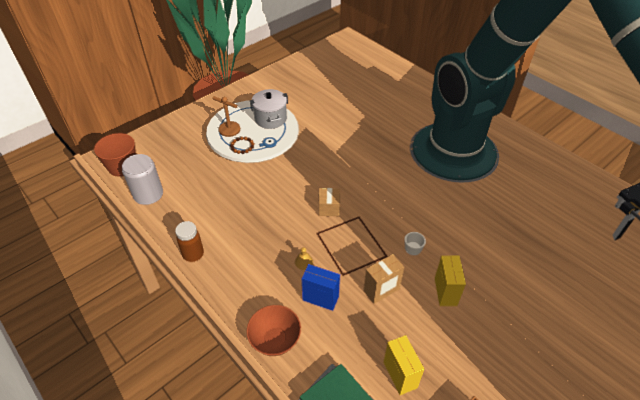

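View pics/top0.png

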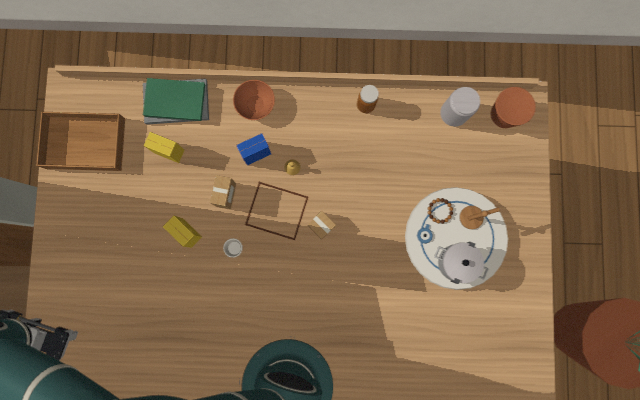

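The scene view shows the carton at about (384,278) and the outline's corners at (318,235), (360,218), (387,256) and (343,274). In the top view the carton is at (224,192) and the outline's centre is about (277,211). I'll zoom in on both.

```bash
cat > h.py <<'E'
import numpy as np, cv2
from plant import ctrl, viewer
from scipy.spatial.transform import Rotation as R
def ray(n,px,T=None):
    c=viewer.get_calibration(n); E=c['extrinsics'] if T is None else T@c['mount']
    u=cv2.undistortPoints(np.array(px,float).reshape(-1,1,2),c['K'],np.array(c['distortion'])).reshape(-1,2)
    d=np.c_[u[:,0],-u[:,1],-np.ones(len(u))]@E[:3,:3].T
    return E[:3,3],d
def plane(n,px,z=0,T=None):
    o,d=ray(n,px,T); return o+d*((z-o[2])/d[:,2])[:,None]
def tool():
    s=ctrl.state();T=np.eye(4);T[:3,:3]=R.from_rotvec(s['eef_rot']).as_matrix();T[:3,3]=s['eef_pos'];return T
E
python3 - <<'E'
import cv2,numpy as np
from h import *
a=cv2.imread('pics/top0.png');b=cv2.imread('pics/scene0.png')
A=cv2.resize(a[165:255,190:350],None,fx=5,fy=5,interpolation=2)[:300*2]
B=cv2.resize(b[170:310,290:450],None,fx=4.2,fy=4.2,interpolation=2)
cv2.imwrite('pics/topc.png',A);cv2.imwrite('pics/scc.png',B)
for n,p in(('top',[(260,182),(308,197),(296,239),(246,224)]),('scene',[(318,235),(360,218),(387,256),(343,274)])):
    print(plane(n,p).round(0))
E
```

```text
[[611. 103.   0.]
 [568. -48.   0.]
 [436. -15.   0.]
 [478. 141.   0.]]
[[570. -38.   0.]
 [436.  -3.   0.]
 [477. 143.   0.]
 [608. 105.   0.]]
```

View pics/topc.png

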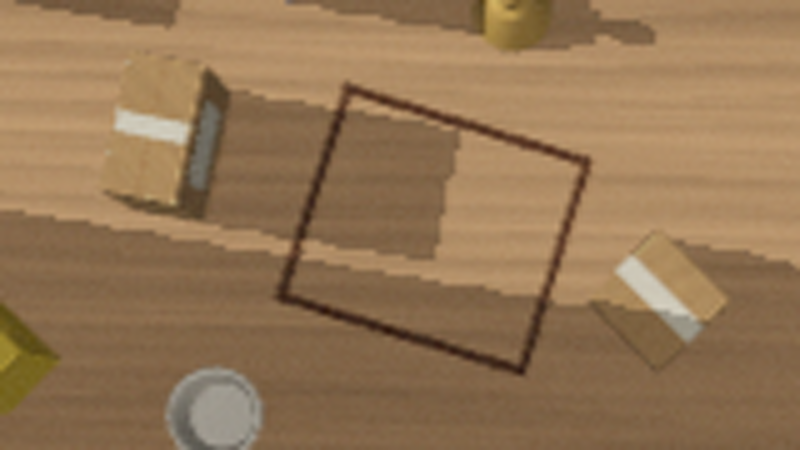

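View pics/scc.png

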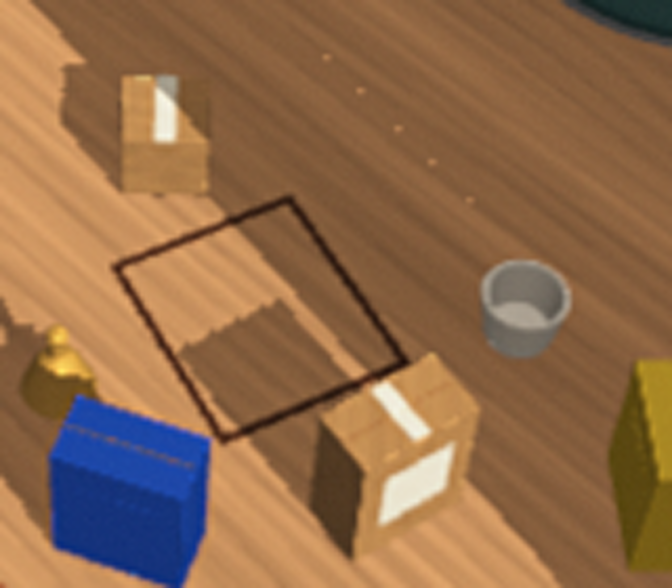

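Crops: in the top view the strip corners are at (347,88), (588,161), (522,371) and (282,296), and the carton's top corners at (130,52), (208,68), (182,208) and (104,190). In the scene crop the strip corners are at (222,438), (118,267), (290,200) and (405,362), and the carton's top corners at (368,460), (318,413), (432,355) and (478,408).

```bash
python3 - <<'E'
from h import *
def rep(n,S,C,f,o):
    q=lambda P:(np.array(P,float)+.5)/f-.5+o
    s=plane(n,q(S))[:,:2]; c=plane(n,q(C),104)[:,:2]
    for nm,P in(('strip',s),('cart',c)):
        print(n,nm,P.round(0).tolist(),'sides',np.linalg.norm(P-np.roll(P,-1,0),axis=1).round(0),'ctr',P.mean(0).round(1))
    # S order: near-left(far from robot), far-left, far-right, near-right
    ax=s[1]+s[2]-s[0]-s[3];yaw=np.arctan2(ax[1],ax[0])
    ac=c[1]+c[2]-c[0]-c[3];yc=np.arctan2(ac[1],ac[0])
    x=np.array([np.cos(yaw),np.sin(yaw)]);y=np.array([-x[1],x[0]])
    d=c.mean(0)-s.mean(0);xc=np.array([np.cos(yc),np.sin(yc)])
    t=d+23*xc
    print('yaw',yaw.round(3),yc.round(3),'ctr in berth',(d@x).round(1),(d@y).round(1),'toe',(t@x).round(1),(t@y).round(1))
rep('top',[(347,88),(588,161),(522,371),(282,296)],[(130,52),(208,68),(182,208),(104,190)],5,np.array([190,165]))
rep('scene',[(222,438),(118,267),(290,200),(405,362)],[(368,460),(318,413),(432,355),(478,408)],4.2,np.array([290,170]))
print(tool().round(3),viewer.get_calibration('wrist'))
E
```

```text
top strip [[610.0, 106.0], [568.0, -45.0], [437.0, -8.0], [479.0, 141.0]] sides [157. 137. 156. 136.] ctr [523.4  48.5]
top cart [[611.0, 222.0], [603.0, 176.0], [521.0, 187.0], [530.0, 233.0]] sides [47. 83. 47. 82.] ctr [566.4 204.6]
yaw -1.842 -1.759 ctr in berth -161.9 -0.5 toe -139.0 1.4
scene strip [[609.0, 104.0], [567.0, -44.0], [437.0, -8.0], [478.0, 141.0]] sides [154. 134. 154. 136.] ctr [522.8  48.3]
scene cart [[607.0, 218.0], [605.0, 176.0], [524.0, 192.0], [532.0, 236.0]] sides [42. 82. 45. 76.] ctr [567.1 205.8]
yaw -1.846 -1.682 ctr in berth -163.6 -0.3 toe -140.9 3.5
[[-9.59000e-01  2.85000e-01 -0.00000e+00  1.77896e+02]
 [ 2.85000e-01  9.59000e-01 -1.00000e-03  5.98805e+02]
 [-0.00000e+00 -1.00000e-03 -1.00000e+00  2.04918e+02]
 [ 0.00000e+00  0.00000e+00  0.00000e+00  1.00000e+00]] {'K': array([[278.1030308 ,   0.        , 321.1364523 ],
       [  0.        , 278.1030308 , 198.20007099],
       [  0.        ,   0.        ,   1.        ]]), 'distortion': array([-0.01260128,  0.        ,  0.        ,  0.        ,  0.        ]), 'mount': array([[ 2.43204970e-04,  9.62838912e-01,  2.70076230e-01,
         7.87953152e+01],
       [ 9.99999350e-01,  6.67512747e-05, -1.13847685e-03,
         1.46378343e+00],
       [-1.11419775e-03,  2.70076331e-01, -9.62838270e-01,
        -1.79225782e+02],
       [ 0.00000000e+00,  0.00000000e+00,  0.00000000e+00,
         1.00000000e+00]])}
```

```bash
r='{"xyz":[-0.97,-0.42,0],"spin":0,"hand":46}'; python3 -m handwheel '[{"xyz":[-0.97,-0.42,0],"spin":0,"hand":46},{"xyz":[-0.97,-0.42,0],"spin":0,"hand":46},{"xyz":[-0.97,-0.42,0],"spin":0,"hand":46},{"xyz":[-0.97,-0.42,0],"spin":0,"hand":46},{"xyz":[-0.97,-0.42,0],"spin":0,"hand":46},{"xyz":[-0.97,-0.42,0],"spin":0,"hand":46},{"xyz":[-0.97,-0.42,0],"spin":0,"hand":46},{"xyz":[-0.97,-0.42,0],"spin":0,"hand":46},{"xyz":[-0.97,-0.42,0],"spin":0,"hand":46},{"xyz":[-0.97,-0.42,0],"spin":0,"hand":46},{"xyz":[-0.97,-0.42,0],"spin":0,"hand":46},{"xyz":[-0.97,-0.42,0],"spin":0,"hand":46}]'
python3 -m handwheel '[{"xyz":[-0.97,-0.42,0],"spin":0,"hand":46},{"xyz":[-0.97,-0.42,0],"spin":0,"hand":46},{"xyz":[-0.97,-0.42,0],"spin":0,"hand":46},{"xyz":[-0.97,-0.42,0],"spin":0,"hand":46},{"xyz":[-0.97,-0.42,0],"spin":0,"hand":46},{"xyz":[-0.97,-0.42,0],"spin":0,"hand":46},{"xyz":[-0.97,-0.42,0],"spin":0,"hand":46},{"xyz":[-0.97,-0.42,0],"spin":0,"hand":46},{"xyz":[-0.97,-0.42,0],"spin":0,"hand":46},{"xyz":[-0.97,-0.42,0],"spin":0,"hand":46},{"xyz":[-0.97,-0.42,0],"spin":0,"hand":46},{"xyz":[-0.97,-0.42,0],"spin":0,"hand":46}]'
python3 -m handwheel '[{"xyz":[0,0,0],"spin":0.11,"hand":46},{"xyz":[0,0,0],"spin":0.11,"hand":46},{"xyz":[0,0,0],"spin":0.11,"hand":46},{"xyz":[0,0,0],"spin":0.11,"hand":46},{"xyz":[0,0,0],"spin":0.11,"hand":46},{"xyz":[0,0,0],"spin":0.11,"hand":46},{"xyz":[0,0,0],"spin":0.11,"hand":46},{"xyz":[0,0,0],"spin":0.11,"hand":46},{"xyz":[0,0,0],"spin":0.11,"hand":46},{"xyz":[0,0,0],"spin":0,"hand":46}]'
cat >> h.py <<'E'
C=np.array([523.1,48.4]);YB=-1.844;X=np.array([np.cos(YB),np.sin(YB)]);Y=np.array([-X[1],X[0]])
def berth(p):
    d=np.asarray(p)[...,:2]-C; return np.stack([d@X,d@Y],-1)
def where():
    s=ctrl.state();T=tool();b=berth(T[:3,3]);a=-T[:2,0]
    print('t',s['t'],'berth xy',b.round(1),'z',T[2,3].round(1),'yaw err',(np.arctan2(a[1],a[0])-YB).round(3),'F',(s['ft_force'][:2]@X).round(2),s['ft_force'].round(1),'w',round(s['width'],1))
E
python3 - <<'E'
from h import *
where()
T=tool();cv2.imwrite('pics/w1.png',cv2.cvtColor(viewer.snapshot('wrist'),cv2.COLOR_RGB2BGR));np.save('T1.npy',T)
E
```

```text
t: 1.6
eef_pos: [373.4, 435.2, 205.5]
eef_rot: [0.452, 3.109, -0.0]
ft_force: [-0.0, -0.2, -0.4]
width: 46.4
grasp_force: 0.0
t: 3.1
eef_pos: [567.9, 272.3, 205.5]
eef_rot: [0.452, 3.109, -0.0]
ft_force: [-0.4, -0.0, 0.0]
width: 46.1
grasp_force: 0.0
t: 4.35
eef_pos: [567.2, 273.0, 205.4]
eef_rot: [2.502, 1.899, -0.0]
ft_force: [0.3, -0.3, -0.1]
width: 46.1
grasp_force: 0.0
t 4.35 berth xy [-228.2  -18.1] z 205.4 yaw err 0.001 F 0.23 [ 0.3 -0.3 -0.1] w 46.1
```

View pics/w1.png

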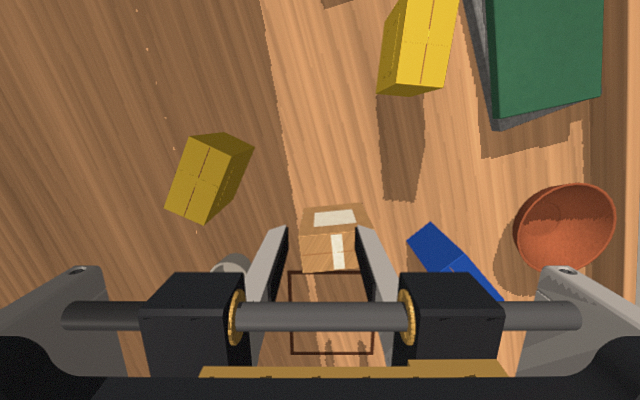

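The wrist view shows the carton ahead between the fingers. Its back bottom edge runs from about (300,208) to (363,203) and its back top edge from about (297,238) to (369,231). The outline's corners are at (291,272), (373,272), (373,353) and (291,353).

```bash
python3 - <<'E'
from h import *
T=np.load('T1.npy')
print(berth(plane('wrist',[(300,208),(363,203)],0,T)).round(1),berth(plane('wrist',[(297,238),(369,231)],104,T)).round(1),berth(plane('wrist',[(291,272),(373,272),(373,353),(291,353)],0,T)).round(1))
E
```

```text
[[-186.   -48.7]
 [-193.7   42.3]] [[-184.8  -44.4]
 [-193.1   33.8]] [[-81.7 -64.7]
 [-81.9  62.6]
 [ 73.9  71. ]
 [ 74.  -69.2]]
```

```bash
python3 -m handwheel '[{"xyz":[0,0.9,0.9],"spin":0,"hand":46},{"xyz":[0,0,0.97],"spin":0,"hand":46},{"xyz":[0,0,0.97],"spin":0,"hand":46},{"xyz":[0,0,0.97],"spin":0,"hand":46},{"xyz":[0,0,0.97],"spin":0,"hand":46},{"xyz":[0,0,0.97],"spin":0,"hand":46},{"xyz":[0,0,0.97],"spin":0,"hand":46},{"xyz":[0,0,0.97],"spin":0,"hand":46},{"xyz":[0,0,0.97],"spin":0,"hand":46},{"xyz":[0,0,0.1],"spin":0,"hand":46},{"xyz":[-0.6,0,0],"spin":0,"hand":46},{"xyz":[-0.2,0,0],"spin":0,"hand":46}]'; python3 -c "from h import *;where()"
python3 -m handwheel '[{"xyz":[-0.2,0,0],"spin":0,"hand":46},{"xyz":[-0.2,0,0],"spin":0,"hand":46},{"xyz":[-0.2,0,0],"spin":0,"hand":46}]';python3 -c "from h import *;where()"
python3 -m handwheel '[{"xyz":[-0.2,0,0],"spin":0,"hand":46},{"xyz":[-0.2,0,0],"spin":0,"hand":46},{"xyz":[-0.2,0,0],"spin":0,"hand":46}]';python3 -c "from h import *;where()"
```

```text
t: 5.9
eef_pos: [580.2, 251.8, 31.0]
eef_rot: [2.504, 1.897, 0.001]
ft_force: [0.2, 0.3, -0.0]
width: 45.8
grasp_force: 0.0
t 5.9 berth xy [-2.112e+02  1.000e-01] z 31.0 yaw err -0.001 F -0.31 [ 0.2  0.3 -0. ] w 45.8
t: 6.28
eef_pos: [576.7, 241.4, 30.4]
eef_rot: [2.503, 1.899, 0.001]
ft_force: [0.6, 0.3, 0.6]
width: 46.3
grasp_force: 0.3
t 6.275 berth xy [-200.3   -0.4] z 30.4 yaw err 0.0 F -0.49 [0.6 0.3 0.6] w 46.3
t: 6.65
eef_pos: [573.3, 229.8, 30.3]
eef_rot: [-2.503, -1.899, -0.0]
ft_force: [0.1, 1.9, 0.6]
width: 46.2
grasp_force: 0.8
t 6.65 berth xy [-188.2   -0.6] z 30.3 yaw err 0.0 F -1.9 [0.1 1.9 0.6] w 46.2
```

```bash
python3 -m handwheel '[{"xyz":[-0.2,0,0],"spin":0,"hand":46},{"xyz":[-0.2,0,0],"spin":0,"hand":46},{"xyz":[-0.2,0,0],"spin":0,"hand":46},{"xyz":[-0.2,0,0],"spin":0,"hand":46},{"xyz":[-0.2,0,0],"spin":0,"hand":46},{"xyz":[-0.2,0,0],"spin":0,"hand":46},{"xyz":[-0.2,0,0],"spin":0,"hand":46},{"xyz":[-0.2,0,0],"spin":0,"hand":46},{"xyz":[-0.2,0,0],"spin":0,"hand":46},{"xyz":[-0.2,0,0],"spin":0,"hand":46},{"xyz":[-0.2,0,0],"spin":0,"hand":46},{"xyz":[0,0,0],"spin":0,"hand":46}]'
python3 - <<'E'
from h import *
where()
a,b,w=[cv2.cvtColor(viewer.snapshot(n),cv2.COLOR_RGB2BGR) for n in('top','scene','wrist')]
np.save('T2.npy',tool());cv2.imwrite('pics/w2.png',w);cv2.imwrite('pics/t2.png',a);cv2.imwrite('pics/s2.png',b)
A=cv2.resize(a[165:255,200:330],None,fx=4,fy=4,interpolation=2)
B=cv2.resize(b[190:310,280:430],None,fx=4,fy=4,interpolation=2)[:600]
M=np.zeros((560,800,3),np.uint8);M[:480,:600]=B
cv2.imwrite('pics/B2.png',B);cv2.imwrite('pics/A2.png',A)
E
```

```text
t: 8.15
eef_pos: [561.5, 187.0, 30.2]
eef_rot: [2.503, 1.898, -0.001]
ft_force: [0.1, -0.1, 0.7]
width: 45.7
grasp_force: 0.0
t 8.15 berth xy [-143.8   -0.5] z 30.2 yaw err -0.0 F 0.04 [ 0.1 -0.1  0.7] w 45.7
```

View pics/B2.png

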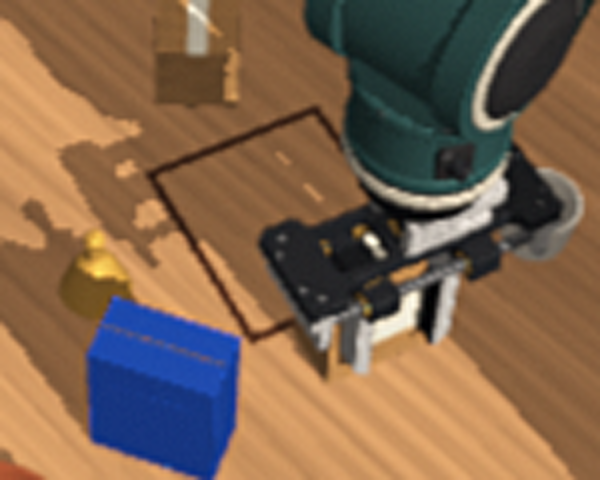

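The scene view shows the carton upright under the hand, with its back-left bottom corner at about (327,380) in the crop.

```bash
python3 - <<'E'
from h import *
print(berth(plane('scene',[(280+327.5/4-.5,190+380.5/4-.5)],0)).round(1))
w=cv2.imread('pics/w2.png');cv2.imwrite('pics/w2c.png',cv2.resize(w[180:380,220:420],None,fx=3,fy=3,interpolation=2))
E
```

```text
[[-128.1   38.7]]
```

View pics/w2c.png

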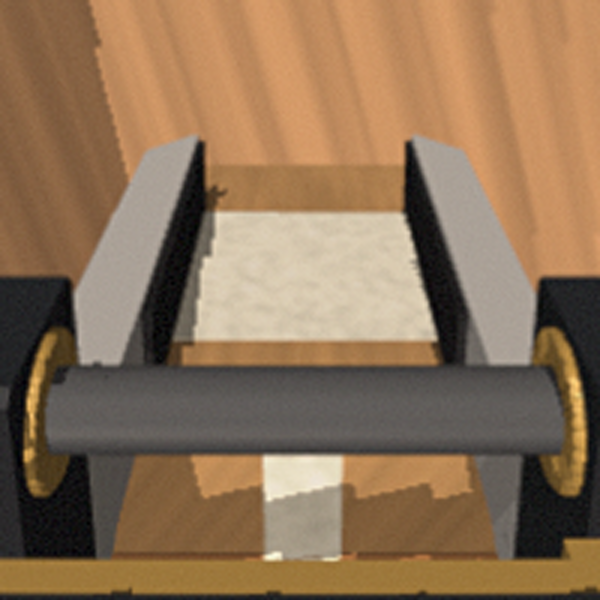

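The wrist crop shows the carton square to the fingers. Its back bottom edge is level at crop row 165 (pixel row about 235), and its front top edge at row 553 (about 364).

```bash
python3 - <<'E'
from h import *
T=np.load('T2.npy');q=lambda p:(220+(p[0]+.5)/3-.5,180+(p[1]+.5)/3-.5)
print(berth(plane('wrist',[q((205,165)),q((405,165))],0,T)).round(1),berth(plane('wrist',[q((112,555)),q((500,555))],104,T)).round(1),)
E
```

```text
[[-135.2  -27.5]
 [-135.2   26.6]] [[-112.8  -31.1]
 [-112.8   30.4]]
```

```bash
python3 -m handwheel '[{"xyz":[-0.2,0,0],"spin":0,"hand":46},{"xyz":[-0.2,0,0],"spin":0,"hand":46},{"xyz":[-0.2,0,0],"spin":0,"hand":46},{"xyz":[-0.2,0,0],"spin":0,"hand":46},{"xyz":[-0.2,0,0],"spin":0,"hand":46},{"xyz":[0,0,0],"spin":0,"hand":46},{"xyz":[0,0,0],"spin":0,"hand":46}]'; python3 -c "from h import *;where()"
python3 -m handwheel '[{"xyz":[0.4,0,0],"spin":0,"hand":46},{"xyz":[0.8,0,0],"spin":0,"hand":46},{"xyz":[1,0,-0.8],"spin":0,"hand":46},{"xyz":[0.6,0,-0.8],"spin":0,"hand":46},{"xyz":[0,0,-0.8],"spin":0,"hand":46},{"xyz":[0,0,-0.7],"spin":0,"hand":46},{"xyz":[0,0,0],"spin":0,"hand":46}]'
python3 - <<'E'
from h import *
where()
a,b,w=[cv2.cvtColor(viewer.snapshot(n),cv2.COLOR_RGB2BGR) for n in('top','scene','wrist')]
np.save('T3.npy',tool());cv2.imwrite('pics/w3.png',w);cv2.imwrite('pics/t3.png',a);cv2.imwrite('pics/s3.png',b)
r=lambda i,y,x:cv2.resize(i[y:y+100,x:x+130],None,fx=4,fy=4,interpolation=2)
# mosaic: scene crop left 400x560 , top crop right
S=cv2.resize(b[195:335,310:410],None,fx=4,fy=4,interpolation=2)
Tt=cv2.resize(a[165:305-40,210:310],None,fx=4,fy=4,interpolation=2)
M=np.zeros((560,800,3),np.uint8);M[:,:400]=S;M[:400,400:]=Tt;cv2.imwrite('pics/m3.png',M)
E
```

```text
t: 9.18
eef_pos: [556.2, 168.2, 30.2]
eef_rot: [2.503, 1.898, -0.0]
ft_force: [0.8, 0.1, -0.1]
width: 45.9
grasp_force: 0.0
t 9.175 berth xy [-124.3   -0.5] z 30.2 yaw err 0.0 F -0.32 [ 0.8  0.1 -0.1] w 45.9
t: 10.05
eef_pos: [571.8, 221.7, 93.5]
eef_rot: [2.504, 1.897, 0.003]
ft_force: [-0.1, 0.7, -0.6]
width: 45.6
grasp_force: 0.0
t 10.05 berth xy [-180.1    0.2] z 93.5 yaw err -0.001 F -0.68 [-0.1  0.7 -0.6] w 45.6
```

View pics/m3.png

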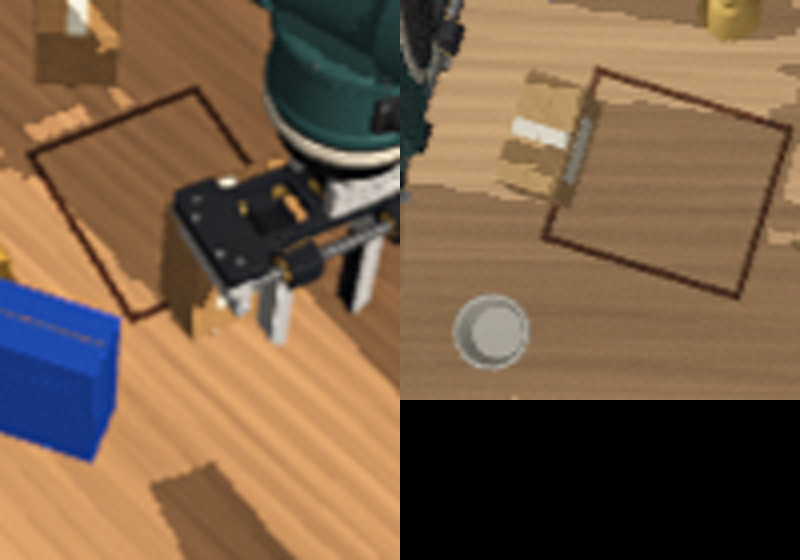

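The top crop shows the carton standing just short of the inner side of the near line. Its top corners are at about (531,70), (584,87), (553,202) and (498,187), its bottom front corners at about (602,103) and (570,208). In the scene crop its bottom left corners are at (193,340) and (165,303).

```bash
python3 - <<'E'
from h import *
q=lambda P,ox,oy:(np.array(P,float)+.5)/4-.5+[ox,oy]
print(berth(plane('top',q([(131,70),(184,87),(153,202),(98,187)],210,165),104)).round(1).tolist())
print(berth(plane('top',q([(202,103),(170,208)],210,165))).round(1).tolist())
print('near strip',berth(plane('top',q([(198,69),(145,239)],210,165))).round(1).tolist())
print(berth(plane('scene',q([(193,340),(165,303)],310,195))).round(1).tolist())
E
```

```text
[[-109.9, 41.4], [-69.2, 40.9], [-64.6, -45.6], [-106.0, -47.1]]
[[-67.9, 44.5], [-66.3, -40.9]]
near strip [[-79.1, 69.1], [-77.3, -69.4]]
[[-110.4, 39.5], [-76.5, 42.2]]
```

```bash
python3 -m handwheel '[{"xyz":[-0.8,0,0],"spin":0,"hand":46},{"xyz":[-0.8,0,0],"spin":0,"hand":46},{"xyz":[-0.6,0,0],"spin":0,"hand":46},{"xyz":[-0.2,0,0],"spin":0,"hand":46},{"xyz":[-0.2,0,0],"spin":0,"hand":46},{"xyz":[-0.2,0,0],"spin":0,"hand":46},{"xyz":[-0.2,0,0],"spin":0,"hand":46},{"xyz":[-0.2,0,0],"spin":0,"hand":46},{"xyz":[-0.2,0,0],"spin":0,"hand":46}]'
python3 - <<'E'
from h import *
where()
a=cv2.cvtColor(viewer.snapshot('top'),cv2.COLOR_RGB2BGR);b=cv2.cvtColor(viewer.snapshot('scene'),cv2.COLOR_RGB2BGR)
M=np.zeros((560,800,3),np.uint8);M[:,:400]=cv2.resize(b[195:335,310:410],None,fx=4,fy=4);M[:400,400:]=cv2.resize(a[165:265,210:310],None,fx=4,fy=4);cv2.imwrite('pics/m4.png',M)
E
```

```text
t: 11.32
eef_pos: [552.9, 156.5, 92.3]
eef_rot: [2.503, 1.898, -0.0]
ft_force: [-0.1, 1.0, 1.2]
width: 46.3
grasp_force: 0.3
t 11.325 berth xy [-112.1   -0.5] z 92.3 yaw err 0.0 F -0.95 [-0.1  1.   1.2] w 46.3
```

View pics/m4.png

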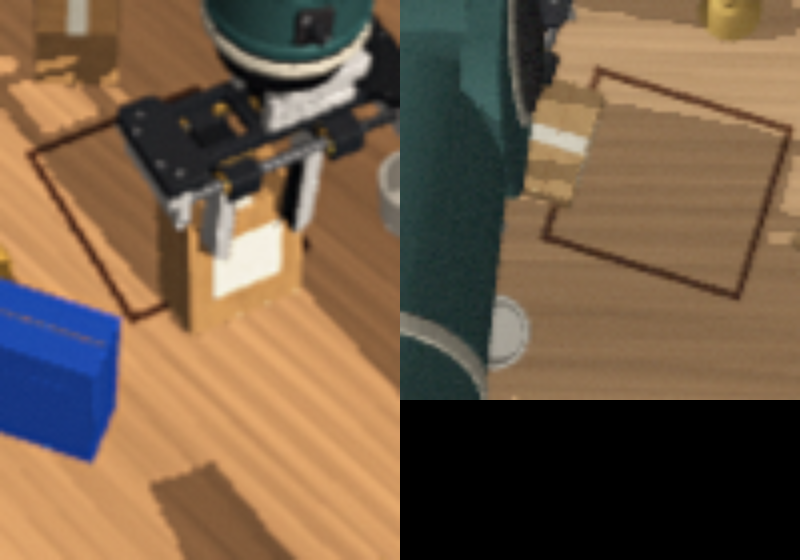

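The carton is tipping: its top has moved forward, its front face is hidden from above, and its back bottom corner in the scene crop is at (193,333), lifted. I'll keep pushing past the balance point.

```bash
python3 -m handwheel '[{"xyz":[-0.2,0,0],"spin":0,"hand":46},{"xyz":[-0.2,0,0],"spin":0,"hand":46},{"xyz":[-0.2,0,0],"spin":0,"hand":46},{"xyz":[-0.2,0,0],"spin":0,"hand":46},{"xyz":[-0.2,0,0],"spin":0,"hand":46}]';python3 -c "from h import *;where()"
python3 -m handwheel '[{"xyz":[-0.2,0,0],"spin":0,"hand":46},{"xyz":[-0.2,0,0],"spin":0,"hand":46},{"xyz":[-0.2,0,0],"spin":0,"hand":46},{"xyz":[-0.2,0,0],"spin":0,"hand":46},{"xyz":[0,0,0],"spin":0,"hand":46},{"xyz":[0,0,0],"spin":0,"hand":46}]'; python3 -c "from h import *;where()"
python3 -m handwheel '[{"xyz":[0.5,0,-0.2],"spin":0,"hand":46},{"xyz":[1,0,-1],"spin":0,"hand":46},{"xyz":[1,0,-1],"spin":0,"hand":46},{"xyz":[1,0,-1],"spin":0,"hand":46},{"xyz":[1,0,-1],"spin":0,"hand":46},{"xyz":[1,0,-1],"spin":0,"hand":46},{"xyz":[1,0,-0.5],"spin":0,"hand":46},{"xyz":[1,0,0],"spin":0,"hand":46},{"xyz":[1,0,0],"spin":0,"hand":46},{"xyz":[0,0,0],"spin":0,"hand":46}]'
python3 - <<'E'
from h import *
where()
a=cv2.cvtColor(viewer.snapshot('top'),cv2.COLOR_RGB2BGR);b=cv2.cvtColor(viewer.snapshot('scene'),cv2.COLOR_RGB2BGR)
M=np.zeros((560,800,3),np.uint8);M[:,:400]=cv2.resize(b[180:320,290:390],None,fx=4,fy=4);M[:400,400:]=cv2.resize(a[155:255,230:330],None,fx=4,fy=4);cv2.imwrite('pics/m5.png',M)
E
```

```text
t: 12.05
eef_pos: [547.5, 137.1, 92.3]
eef_rot: [2.503, 1.898, -0.0]
ft_force: [0.8, -0.7, 0.7]
width: 46.0
grasp_force: 0.1
t 12.05 berth xy [-92.   -0.5] z 92.3 yaw err 0.0 F 0.45 [ 0.8 -0.7  0.7] w 46.0
t: 12.8
eef_pos: [543.3, 122.1, 92.3]
eef_rot: [2.503, 1.899, -0.0]
ft_force: [0.8, 0.2, 0.1]
width: 46.1
grasp_force: 0.0
t 12.8 berth xy [-76.4  -0.5] z 92.3 yaw err 0.0 F -0.38 [0.8 0.2 0.1] w 46.1
t: 14.05
eef_pos: [588.8, 287.4, 205.2]
eef_rot: [-2.501, -1.901, 0.002]
ft_force: [0.1, -0.9, -0.1]
width: 46.4
grasp_force: 0.0
t 14.05 berth xy [-247.8   -1.2] z 205.2 yaw err 0.002 F 0.8 [ 0.1 -0.9 -0.1] w 46.4
```

View pics/m5.png

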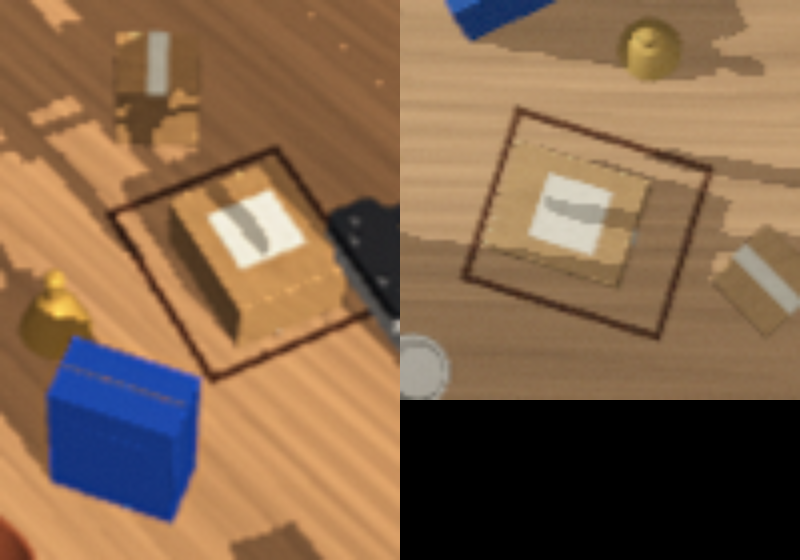

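The carton lies flat on its broad face inside the outline, with shelf visible on every side and the bystanders in place. I'll check the near margin, then hand in.

```bash
python3 - <<'E'
from h import *
q=lambda P,ox,oy:(np.array(P,float)+.5)/4-.5+[ox,oy]
b=berth(plane('scene',q([(238,342)],290,180)));c=berth(plane('top',q([(116,137),(252,180),(220,286),(82,250)],230,155),46))
print(b.round(1),c.round(1).tolist())
if b[0,0]>-75 and abs(c[:,1]).max()<60: print(ctrl.close_job())
E
```

```text
[[-59.4  38.3]] [[-67.1, 42.7], [40.9, 41.9], [42.1, -41.5], [-65.0, -46.4]]
the job is handed in; nothing more can be done
None
```

The carton now lies flat on its broad face, wholly inside the outline, about 8 mm past the near line. It slid upright and then tipped, the bystanders looked undisturbed in the last picture, the hand is clear, and the job is handed in at about 14 s.

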